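# Set the click stop and lay up a board for dowel boring

## Robot

A 6-joint arm with a two-finger parallel gripper is mounted at the origin on the work surface. World frame = base frame: x ahead of the robot, y to its left, z up, the work surface at z = 0. Lengths are in mm, angles in rad, forces in N, time in s.
With the tool pointing down it reaches from about 325 to 925 mm from the base axis. Payload 3.1 kg.
Tool frame: the origin (TCP) lies at the very end of the fingers, on their centre line; the grasp point (between the pads) lies 19 mm behind it; z points along the fingers, y is the line along which they close (so a half turn about z gives the same grasp; the last joint's range is limited). The gripper opens to 85 mm and grips with 20 to 120 N. Pads are 22 mm wide; open, the fingers measure 114 mm over their backs; the gripper's body (76 mm by 85 mm) begins 54 mm behind the grasp point. The pads swing forward as they close: fully open they stand 13 mm farther back than shut.
Start: joints at [-1.346, 0.217, 1.613, -0, 1.311, -0.112], TCP at [206.564, -589.89, 231.3] pointing down, gripper open.
Joint ranges: [-2.75, 2.75], [-0.78, 2.1], [0.31, 2.55], [-1.13, 4.27], [0.13, 2.63], [-2.58, 2.58]. Speed limits (rad/s): [2.79, 2.79, 3.14, 3.14, 3.14, 3.14].

## Interface

Orientations are given as [roll, pitch, yaw] about the fixed x, y, z axes, in that order (R = Rz(yaw) Ry(pitch) Rx(roll)).
In Python, from plant import arm, optics gives the robot as it stands.
- The arm moves only by the tool jog_arm, never from a script. Its argument "commands" is text: rows parted by semicolons, each of 4 numbers parted by spaces: the shift along the tool's x, y, z in cm, then the turn about the tool's z in degrees. A call has 1 to 20 rows; each row shifts and turns the commanded pose from where the row before left it, along the tool's axes as they then stand; what a row does not reach is not made up. A row lasts 1/12 s, in which the tool goes at most 41.7 mm and 7.16 degrees, less where a joint would pass 70% of its speed; a pose out of reach is approached as far as the arm can. A call is refused whole if a number of a shift passes 4.17 or a number of a turn 7.16, either way. A call with a gripper value outside its range is refused whole. "hand" is the gripper's target within -1 to 1 (fully open at 1, half-way at 0, shut at -1), set as the call begins (left out, the last holds). The fingers move at their own pace and stop on an object; the grip force is fixed at half the most. Time passes only in rows, so rows that do not move let the fingers close. It gives the time, the measured TCP pose, the force, the opening and the grip force at its end, in the units of the state.
- arm.state(): the state, without advancing time (a new reading comes with each control period).
- optics.get_image(name): name is "side" or "top" or "wrist"; returns a dict with "pixels" (420x560x3 uint8, red, green, blue), "vertical_fov" (degrees; the focal length in pixels is half the picture's height over the tangent of half this angle, whatever the lens; pixels are square), "cx", "cy" (the principal point, pixels), "dist" ([k1, k2, p1, p2, k3] as OpenCV has them; the pictures are not rectified), "eye" and "attitude" of the camera in the world. Camera axes: x right, y down, z forward; pixel columns grow to the right and rows downward; lengths in mm; the calibration is good to about 2 mm. A picture is of the moment at which its call begins. There is no depth.
- arm.job_done(): hands the job in; it is judged then, once.
The state is a dict: "time": time; "joints": joint angles; "joint_vel": joint speeds; "tau": joint torques, N m; "tcp_pos": TCP position; "ee_rot": TCP orientation; "ft_force": force on the tool from outside, world axes, zero at the start; "wrist_torque": the same for the moment, N m; "grip_width": finger opening in mm; "finger_force": force on a finger pad.
Only numpy, scipy, OpenCV 4.12 (cv2) and the standard library are available. Lean on these libraries where they do the work, as an engineer would, in place of code of your own. Each camera call takes 0.05 s, during which the arm holds its last target. There are 200 camera calls.

## Task

Get the dowel-boring station ready: first move the end stop's push-pull rod from fully out to its middle click. Then slide the board along the bed so that its long edge is flush against the fence and its end is up against the stop, gently enough that the rod stays in its middle click. Leave the film roll, tape measure and box of dowels where they are.

Things in the scene. Friction and masses are not known exactly. Their poses are not given: they have to be found in the camera images.
- station: Fixed dowel-boring station; origin on the table, x to the fence, y along it to the rod's knob, z up. In mm, this frame: dark wooden bed x -130..110, y -225..170, top z 12. Fence face x 100 along the whole bed, top z 42. Boring head and motor behind it, x 115..240, y -110..90, to z 107. Grey housing block of the rod x 15..65, y 115..165, top z 62. Nothing else fixed on the bed.
- stop_rod (a joint): Push-pull rod along station y at x 40, z 42 mm. 0 = fully out (start), 0.025 m = middle click, 0.050 fully in; grows as the knob is pushed to station -y; the stop moves with it. Takes 12 to 14 N to leave fully out (most at 6 mm); past the hump at 13 mm it snaps on to the middle and centres to 1 mm. 12 N either way knocks it out of the middle (humps 12 mm off); the middle gives 0.4 mm per N.
- knob_face (a point): Centre of the outer flat face of the rod's black round knob (38 mm across, 18 thick): station x 40, z 42 mm, y 239 fully out, 214 at the middle click, 189 fully in. Gap from housing to knob: 56 fully out, 31 middle, 6 fully in. Moves with the rod; axes as the station. The knob stands clear beyond the bed, underside 23 mm above the table.
- stop_face (a point): Middle of the stop's face, which looks to station -y: station x 40, z 21 mm, y 105 fully out, 80 at the middle click, 55 fully in. The stop is a steel plate on the rod's inner end, 40 mm wide in x, 10 thick, z 14 to 54. Moves with the rod; axes as the station.
- board_center (a point): Centre (half-way up) of the loose white-faced chipboard board: 120 mm in its x, 160 in its y, 18 thick, about 0.24 kg. Starts flat on the bed, clear of fence and stop, askew by up to 0.2 rad. Its +x long edge goes to the fence, its +y end to the stop: laid up, the centre is at station x 40, y 0, z 21 mm, axes along the station's.
- film_roll: Bystander: upright roll of grey stretch film on a cardboard core, 84 mm diameter, 125 mm tall; origin under its centre. To be left alone.
- tape_measure: Bystander: black tape measure, 68 x 34 x 60 mm tall; origin under its centre. To be left alone.
- dowel_box: Bystander: open cardboard box of wooden dowels, 130 x 90 x 45 mm tall; origin under its centre. To be left alone.
There are look-alikes about, which are no part of the job. Of the things that look like the part that bears board_center, the smallest one is meant.

How it is judged:
By the outcome, as a careful person would: the job done as asked, in the order asked, and still so for the second after the job is handed in, with the robot touching nothing.
It also fails if it takes over 69 s, if anything falls off the work surface, if the arm or the gripper's body presses on something with over 40 N, if the wrist force passes 120 N, or if a joint passes its speed limit or range.

## Working session

There is one attempt and no reset: what is moved stays moved. The work goes in short steps, Python scripts to look and compute and a tool call to move; the robot and the scene stay as the last step left them, time stands still between calls to the robot, and variables do not carry over. Pictures are saved under pics/ and viewed, at most 10 in all, crops included, and the job is handed in when it is done.

Besides the shell and the picture viewer there is one more tool, called as name(argument=value, ...), one argument or row to a line, values as JSON. jog_arm: Moves the arm, as the interface text tells. Its arguments: {"type":"object","properties":{"commands":{"type":"string"},"hand":{"type":"number"}},"required":["commands"]}

```bash
mkdir -p pics
cat > h.py <<'E'
import numpy as np, cv2
from plant import arm, optics
from scipy.spatial.transform import Rotation as R
def K(im):
    h=im["pixels"].shape[0]; f=h/2/np.tan(np.radians(im["vertical_fov"])/2)
    return np.array([[f,0,im["cx"]],[0,f,im["cy"]],[0,0,1.]])
def rot(im):
    a=np.array(im["attitude"],float)
    return a if a.shape==(3,3) else R.from_euler('xyz',a).as_matrix()
def onplane(im,px,z):
    p=cv2.undistortPoints(np.array(px,float).reshape(-1,1,2),K(im),np.array(im["dist"],float)).reshape(-1,2)
    d=np.c_[p,np.ones(len(p))]@rot(im).T; e=np.array(im["eye"],float)
    return e+d*((z-e[2])/d[:,2])[:,None]
def proj(im,P):
    Rm=rot(im).T; e=np.array(im["eye"],float)
    return cv2.projectPoints(np.array(P,float).reshape(-1,3),cv2.Rodrigues(Rm)[0],-Rm@e,K(im),np.array(im["dist"],float))[0].reshape(-1,2)
def save(im,n): cv2.imwrite("pics/"+n,im["pixels"][:,:,::-1])
E
python3 - <<'E'
from h import *
s=arm.state(); print({k:np.round(v,3).tolist() for k,v in s.items()})
for n in("side","top"):
    im=optics.get_image(n); save(im,n+"0.png"); print(n,im["eye"],im["attitude"],im["vertical_fov"],im["dist"],im["cx"],im["cy"])
    np.save(n+"0.npy",im,allow_pickle=True)
a=cv2.imread("pics/side0.png")
E
```

```text
{'time': 0.0, 'joints': [-1.346, 0.218, 1.615, 0.0, 1.311, -0.112], 'joint_vel': [-0.002, 0.001, -0.002, -0.0, -0.001, 0.001], 'tau': [0.001, -39.684, -30.385, 0.0, 0.01, 0.0], 'tcp_pos': [206.381, -589.085, 229.965], 'ee_rot': [-3.139, -0.0, 0.337], 'ft_force': [0.769, -0.478, -0.063], 'wrist_torque': [0.021, 0.034, 0.022], 'finger_force': 0.0, 'grip_width': 85.294}
side [  -10.796684   -1135.09018936   945.70567086] [-2.23088153 -0.01027195 -0.37437523] 52.07723810477832 [-0.05958344  0.          0.          0.          0.        ] 282.81843111592 215.43870537892485
top [ 284.07851829  -71.1968058  1566.75843632] [-3.04388434 -0.00999409 -1.58542523] 50.17660992418435 [0.01935619 0.         0.         0.         0.        ] 276.65388081085456 207.66873237468275
```

View pics/side0.png

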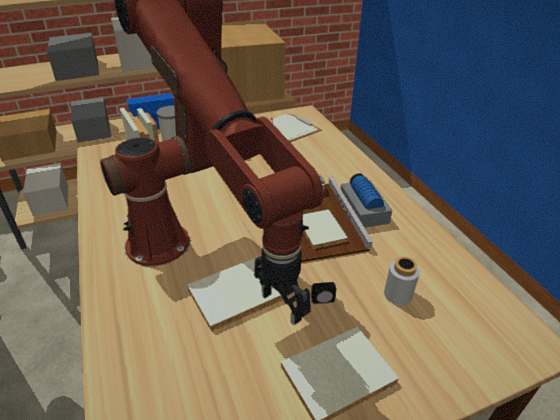

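View pics/top0.png

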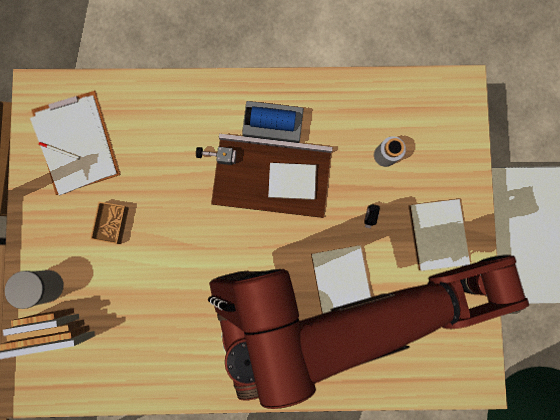

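The top view shows the bed at (270,180), with the fence along its upper edge, the knob at (200,153) and the motor at (272,118). Board look-alikes are: the white board on the bed (293,181), larger boards on the table at (342,280) and (440,233), and the clipboard at (75,145). The smallest is the one on the bed, which fits the description. I'll measure it and check it in a close crop.

Run:
```python
from h import *
im=np.load("top0.npy",allow_pickle=True).item(); p=im["pixels"]
cv2.imwrite("pics/crop0.png",cv2.resize(p[95:225,185:345,::-1],None,fx=4.5,fy=4.5,interpolation=cv2.INTER_CUBIC))
g=p.astype(int); r,gg,b=g[...,0],g[...,1],g[...,2]
roi=np.zeros(r.shape,bool); roi[125:225,185:345]=1
white=(roi&(np.minimum(r,b)>135)&(r-b<45)).astype(np.uint8)
def big(m):
    c,_=cv2.findContours(m,cv2.RETR_EXTERNAL,cv2.CHAIN_APPROX_NONE); return max(c,key=cv2.contourArea)
w=np.zeros_like(white); w[158:,262:322]=white[158:,262:322]
c=big(w); q=onplane(im,c.reshape(-1,2),30)[:,:2].astype(np.float32)
print("board",cv2.contourArea(c),cv2.minAreaRect(q))
dark=(roi&(r<115)&(b<60)&(r-b>15)).astype(np.uint8)
m=cv2.morphologyEx(dark|w,cv2.MORPH_CLOSE,np.ones((5,5),np.uint8)); m=cv2.morphologyEx(m,cv2.MORPH_OPEN,np.ones((5,5),np.uint8))
c=big(m); q=onplane(im,c.reshape(-1,2),12)[:,:2].astype(np.float32)
print("bed",cv2.minAreaRect(q)); bx=cv2.boxPoints(cv2.minAreaRect(q)); print(bx, proj(im,np.c_[bx,[12]*4]))
```

```text
board 1481.0 ((528.9241943359375, -142.05960083007812), (159.1597137451172, 118.95187377929688), 86.60877227783203)
bed ((540.8964233398438, -73.57939147949219), (398.74884033203125, 233.3995361328125), 82.49986267089844)
[[ 399.17102 -256.0154 ]
 [ 630.5737  -286.4807 ]
 [ 682.6218   108.85663]
 [ 451.21912  139.32193]] [[324.82738706 217.62156454]
 [331.82222221 152.09572598]
 [219.583072   138.95011441]
 [210.98434766 204.27567148]]
```

View pics/crop0.png

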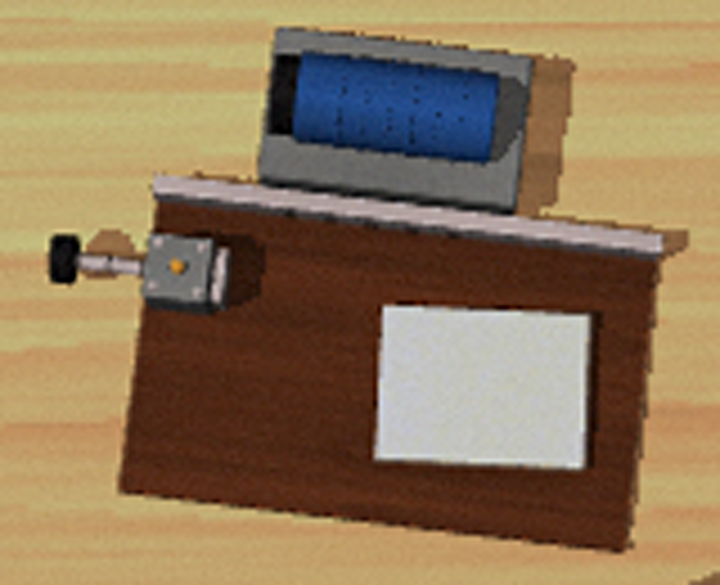

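The crop confirms the choice: one small white board, askew on the bed, centred at about (480,385) in the crop. The bed fit puts the station origin near (558,-48) with yaw -0.131. The board is near (529,-142), about 159 x 119 mm. Now I'll turn and travel to the knob side.

jog_arm(
  commands="0 0 0 -7;0 0 0 -7;0 0 0 -7;0 0 0 -7;0 0 0 -7;0 0 0 -7;0 0 0 -7;0 0 0 -7;0 0 0 -7;3.6 1.3 0 0;3.6 1.3 0 0;3.6 1.3 0 0;3.6 1.3 0 0;3.6 1.3 0 0;3.6 1.3 0 0;3.6 1.3 0 0;3.6 1.3 0 0;3.6 1.3 0 0;3.6 1.3 0 0;3.6 1.3 0 0",
  hand=-1,
)

```text
time: 1.77
tcp_pos: [401.5, -214.7, 231.0]
ee_rot: [-3.141, -0.0, 1.436]
ft_force: [1.1, -0.4, -0.6]
grip_width: 0.1
finger_force: 0.0
```

jog_arm(
  commands="3.6 1.3 0 0;3.6 1.3 0 0;3.6 1.3 0 0;3.6 1.3 0 0;3.6 1.3 0 0;3.6 1.3 0 0;3.6 1.3 0 0;3.6 1.3 0 0;3.6 1.3 0 0;3.6 1.3 0 0;3.6 1.3 0 0;3.6 1.3 0 0;0 0 0 0;0 0 0 0",
)

```text
time: 2.93
tcp_pos: [613.7, 192.3, 230.0]
ee_rot: [-3.14, 0.001, 1.44]
ft_force: [0.4, -0.4, -1.1]
grip_width: 0.4
finger_force: 0.0
```

Run:
```python
from h import *
im=optics.get_image("wrist"); save(im,"w1.png"); np.save("w1.npy",im,allow_pickle=True)
s=arm.state(); print(s["time"],s["tcp_pos"],s["ee_rot"],s["grip_width"],im["eye"],im["attitude"])
def st(x,y,z,o=(557.7,-48.0),t=-.131):
    c,n=np.cos(t),np.sin(t); return [o[0]+c*x-n*y,o[1]+n*x+c*y,z]
print(proj(im,[st(40,239,61),st(40,239,42),st(15,165,62),st(65,165,62),st(15,115,62),st(65,115,62),st(100,170,42),st(-130,170,12)]).round())
```

```text
2.9833 [613.23545293 190.87238632 230.12083234] [-3.13954707e+00  1.33215676e-03  1.43785215e+00] -0.17731263868815353 [623.3570826  259.67531886 373.69647201] [ 2.86664629e+00  1.86976931e-03 -1.30568733e-01]
[[296. 201.]
 [295. 197.]
 [272. 267.]
 [318. 267.]
 [273. 307.]
 [316. 307.]
 [346. 255.]
 [158. 246.]]
```

View pics/w1.png

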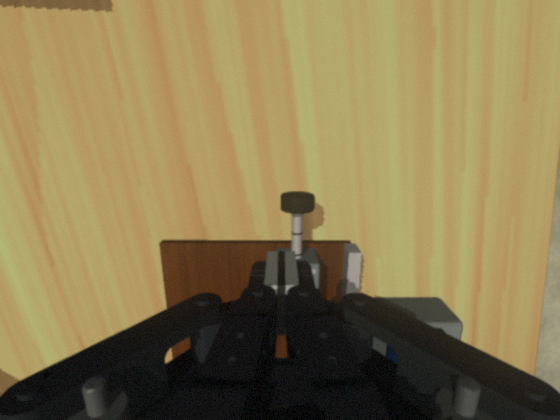

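The wrist view shows the knob's face edge near (297,193), with the bed's end edge along row 241 and its left corner at (162,241). Both sit a few mm beyond my prediction, so I'll measure them here.

Run:
```python
from h import *
im=np.load("w1.npy",allow_pickle=True).item(); p=im["pixels"].astype(int)
d=p.sum(2)
for c in (290,297,304): print(c,d[186:214,c])
print("row200",d[200,276:320])
for c in (175,200,225,250,335): print(c,d[236:246,c])
ed=[]
for c in range(170,262,4):
    col=d[230:255,c]; ed.append((c,230+np.argmin(np.diff(col))+.5))
print(np.polyfit(*np.array(ed).T,1)); 
q=onplane(im,ed,12); f=np.polyfit(q[:,0],q[:,1],1); print("edge yaw",np.arctan(f[0]),q[[0,-1]])
def tost(P,o=(557.7,-48.0),t=-.131):
    P=np.atleast_2d(P)[:,:2]-o; c,n=np.cos(t),np.sin(t); return np.c_[P@[c,n],P@[-n,c]].round(1)
print("bed edge st",tost(q)[[0,-1]],"leftcorner",tost(onplane(im,[(161.5,241)],12)))
print("knob face top",tost(onplane(im,[(297,191.5)],61)),"equator",tost(onplane(im,[(281,200),(313.5,200)],42)))
```

```text
290 [438 438 434 434 414 310 208 150 142 146 156 144 144 157 144 142 155 153
 148 147 148 139 143 136 143 141 190 295]
297 [433 429 422 421 393 290 174 144 135 132 133 140 150 171 150 148 159 155
 148 147 148 148 156 143 138 145 147 187]
304 [438 427 432 436 408 332 215 156 149 141 150 136 157 155 155 151 145 141
 149 155 143 139 134 145 146 143 147 203]
row200 [429 434 440 410 324 185 134 136 147 153 144 146 146 139 144 161 161 158
 181 160 170 150 155 150 146 145 150 151 155 143 153 153 145 153 146 127
 149 170 256 374 449 457 455 453]
175 [426 427 421 347 224 154 156 168 182 191]
200 [408 401 392 322 221 145 130 156 165 169]
225 [441 429 430 392 273 150 132 165 181 175]
250 [428 423 410 390 260 160 143 175 181 190]
335 [446 446 443 413 288 170 147 155 171 171]
[5.18774704e-03 2.38476779e+02]
edge yaw -0.13477937863821426 [[468.17418292 143.39445993  12.        ]
 [576.61672406 127.96224197  12.        ]]
bed edge st [[-113.8  178.1]
 [  -4.2  176.9]] leftcorner [[-124.6  176. ]]
knob face top [[ 40.8 249.1]] equator [[ 24.4 235.6]
 [ 60.  235.7]]
```

Those offsets come from the side faces visible in that view, so the pose is good to about 2 mm. Next I move outboard of the knob and go down.

jog_arm(
  commands="2.6 1.7 0 0;0 0 4 0;0 0 4 0;0 0 4 0;0 0 4 0;0 0 4 0;0 0 0 0;0 0 0 0;0 0 0 0",
)

```text
time: 3.73
tcp_pos: [635.5, 213.3, 33.5]
ee_rot: [3.139, -0.001, 1.435]
ft_force: [0.7, 0.4, 0.8]
grip_width: -0.1
finger_force: 0.0
```

```bash
cat >> h.py <<'E'
O=(557.7,-48.0);T=-.131
def tost(P,o=O,t=T):
    P=np.atleast_2d(P)[:,:2]-o; c,n=np.cos(t),np.sin(t); return np.c_[P@[c,n],P@[-n,c]].round(1)
E
python3 - <<'E'
from h import *
s=arm.state(); print(s["time"],tost(s["tcp_pos"]),s["tcp_pos"],s["ee_rot"],s["ft_force"])
E
```

```text
3.7333 [[ 43.  269.3]] [635.53869218 213.33488788  33.48184603] [ 3.13897591e+00 -7.86411954e-04  1.43521057e+00] [0.67588336 0.41593053 0.7898245 ]
```

jog_arm(
  commands="-0.5 0 0 0;-0.5 0 0 0;-0.3 0 0 0;-0.2 0 0 0;0 0 0 0;0 0 0 0",
)

```text
time: 4.23
tcp_pos: [632.5, 199.1, 32.0]
ee_rot: [3.141, -0.0, 1.436]
ft_force: [0.3, -0.8, 0.1]
grip_width: -0.1
finger_force: 0.0
```

jog_arm(
  commands="-0.2 0 0 0;0 0 0 0;0 0 0 0",
)

```text
time: 4.48
tcp_pos: [632.3, 198.2, 31.8]
ee_rot: [3.141, -0.001, 1.436]
ft_force: [-0.5, 4.4, 2.7]
grip_width: -0.2
finger_force: 1.8
```

jog_arm(
  commands="-0.2 0 0 0;0 0 0 0;0 0 0 0",
)

```text
time: 4.73
tcp_pos: [632.1, 196.9, 31.8]
ee_rot: [3.141, -0.003, 1.436]
ft_force: [0.1, 6.3, 1.4]
grip_width: 0.4
finger_force: 2.9
```

jog_arm(
  commands="-0.2 0 0 0;0 0 0 0;0 0 0 0",
)

```text
time: 4.98
tcp_pos: [632.0, 195.8, 31.9]
ee_rot: [3.14, -0.004, 1.436]
ft_force: [1.0, 7.8, 0.9]
grip_width: -0.2
finger_force: 4.0
```

jog_arm(
  commands="-0.2 0 0 0;0 0 0 0;-0.2 0 0 0;0 0 0 0;0 0 0 0",
)

```text
time: 5.4
tcp_pos: [631.7, 193.2, 31.9]
ee_rot: [3.14, -0.007, 1.436]
ft_force: [1.9, 10.6, 0.6]
grip_width: 0.1
finger_force: 5.6
```

jog_arm(
  commands="-0.2 0 0 0;0 0 0 0;-0.2 0 0 0;0 0 0 0;0 0 0 0",
)

```text
time: 5.82
tcp_pos: [630.1, 185.1, 31.1]
ee_rot: [-3.141, 0.002, 1.438]
ft_force: [0.2, 0.5, -0.5]
grip_width: 0.0
finger_force: 0.0
```

jog_arm(
  commands="-0.2 0 0 0;0 0 0 0;0 0 0 0",
)

```text
time: 6.07
tcp_pos: [629.5, 182.4, 30.6]
ee_rot: [-3.14, 0.001, 1.436]
ft_force: [0.5, -0.2, 1.7]
grip_width: -0.2
finger_force: 0.0
```

The force dropped as the rod snapped past its hump. I'll back off, rise and check.

jog_arm(
  commands="2 0 0 0;0 0 -4 0;0 0 -4 0;0 0 -4 0;0 0 -4 0;0 0 -4 0;0 0 0 0;0 0 0 0",
)

```text
time: 6.73
tcp_pos: [635.3, 203.2, 236.3]
ee_rot: [3.133, -0.003, 1.436]
ft_force: [0.5, -0.2, -0.4]
grip_width: 0.1
finger_force: 0.0
```

Run:
```python
from h import *
im=optics.get_image("wrist"); p=im["pixels"].astype(int); d=p.sum(2); save(im,"w2.png")
s=arm.state();print(tost(s["tcp_pos"]),s["time"])
def st(x,y,z,o=O,t=T):
    c,n=np.cos(t),np.sin(t); return [o[0]+c*x-n*y,o[1]+n*x+c*y,z]
for y in (239,214,189): print(y,proj(im,[st(42,y+1,z) for z in(23,42,61)]).round(1).tolist())
t=optics.get_image("top"); save(t,"t2.png"); np.save("t2.npy",t,allow_pickle=True)
for y in (239,214,189): print("top",y,proj(t,[st(41,y+1,42)]).round(1).tolist())
a=cv2.resize(im["pixels"][150:350,190:400,::-1],None,fx=2.5,fy=2.5); b=cv2.resize(t["pixels"][130:180,180:250,::-1],None,fx=3.7,fy=3.7)
h=max(a.shape[0],b.shape[0]); o=np.zeros((h,a.shape[1]+b.shape[1],3),np.uint8); o[:a.shape[0],:a.shape[1]]=a; o[:b.shape[0],a.shape[1]:]=b
cv2.imwrite("pics/c2.png",o); print(o.shape)
```

```text
[[ 42.2 258.5]] 6.7833
239 [[277.2, 203.4], [277.2, 207.4], [277.1, 211.8]]
214 [[277.3, 223.5], [277.3, 228.5], [277.2, 234.0]]
189 [[277.5, 243.0], [277.4, 248.8], [277.4, 255.3]]
top 239 [[196.6, 152.1]]
top 214 [[203.8, 152.9]]
top 189 [[211.0, 153.8]]
(500, 784, 3)
```

View pics/c2.png

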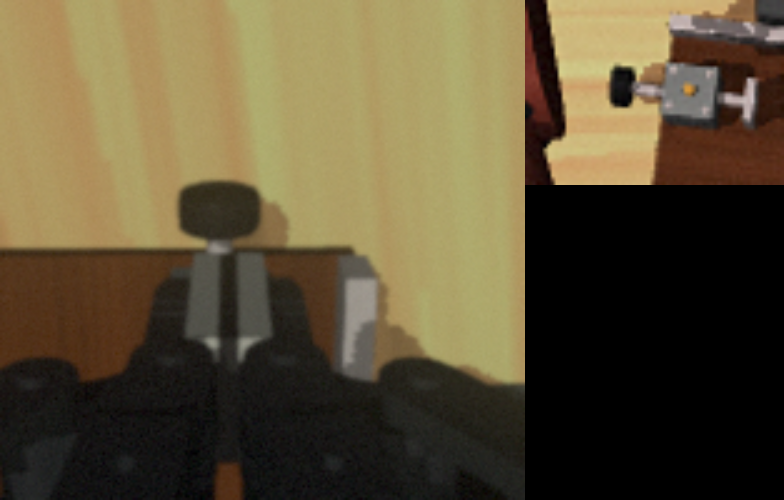

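Knob face at wrist row 223 (predicted 223.5 for the middle click) and top column 203.5 (predicted 203.8), so the rod is in its middle click. Now to the board's −x edge with the fingers open, turned to push toward the fence.

jog_arm(
  commands="-3.55 -1.5 0 0;-3.55 -1.5 0 0;-3.55 -1.5 0 0;-3.55 -1.5 0 0;-3.55 -1.5 0 0;-3.55 -1.5 0 0;-3.55 -1.5 0 0;-3.55 -1.5 0 0;-3.55 -1.5 0 0;-3.55 -1.5 0 0;0 0 0 6.9;0 0 0 6.9;0 0 0 6.9;0 0 0 6.9;0 0 0 6.9;0 0 0 6.9;0 0 0 6.9;0 0 0 6.9;0 0 0 6.9;0 0 0 6.9",
  hand=1,
)

```text
time: 8.5
tcp_pos: [434.6, -127.9, 228.2]
ee_rot: [-3.138, 0.005, 0.226]
ft_force: [0.1, 0.7, -0.5]
grip_width: 85.3
finger_force: 0.0
```

jog_arm(
  commands="0 0 0 6.9;0 0 0 6.9;0 0 0 6.9;0 0 0 0;0 0 0 0",
)

```text
time: 8.92
tcp_pos: [435.1, -128.0, 229.0]
ee_rot: [-3.14, 0.004, -0.126]
ft_force: [0.1, 0.5, -1.1]
grip_width: 85.4
finger_force: 0.0
```

Run:
```python
from h import *
s=arm.state();print(tost(s["tcp_pos"]),s["tcp_pos"],s["ee_rot"],s["time"],s["joints"])
im=optics.get_image("wrist"); save(im,"w3.png"); np.save("w3.npy",im,allow_pickle=True); p=im["pixels"].astype(int)
w=((p.min(2)>110)&(p[...,0]-p[...,2]<45)).astype(np.uint8)
c,_=cv2.findContours(w,cv2.RETR_EXTERNAL,cv2.CHAIN_APPROX_NONE)
for k in sorted(c,key=cv2.contourArea)[-3:]:
    q=onplane(im,k.reshape(-1,2),30); print(cv2.contourArea(k),cv2.boundingRect(k)); r=cv2.minAreaRect(q[:,:2].astype(np.float32)); print(r,tost(cv2.boxPoints(r)).tolist())
```

```text
[[-111.1  -95.4]] [ 435.09128453 -128.02926333  229.01826818] [-3.14029605  0.00435424 -0.1263414 ] 8.9167 [-4.41064695e-01 -1.56561496e-01  2.00099564e+00 -1.19241032e-04
  1.30170025e+00  1.25610781e+00]
2015.5 (0, 2, 44, 56)
((628.921142578125, 111.9298095703125), (45.491580963134766, 49.4504508972168), 81.85965728759766) [[24.7, 145.4], [74.2, 144.8], [74.7, 190.3], [25.2, 190.9]]
2172.5 (423, 271, 73, 54)
((261.016845703125, -334.2613830566406), (76.09085845947266, 83.65572357177734), 8.501810073852539) [[-304.9, -292.8], [-281.8, -373.3], [-208.6, -352.3], [-231.7, -271.9]]
18749.5 (198, 31, 162, 133)
((529.0259399414062, -141.0621795654297), (161.11497497558594, 121.00956726074219), 86.63178253173828) [[-70.8, -180.7], [49.9, -172.0], [38.3, -11.3], [-82.4, -20.0]]
```

View pics/w3.png

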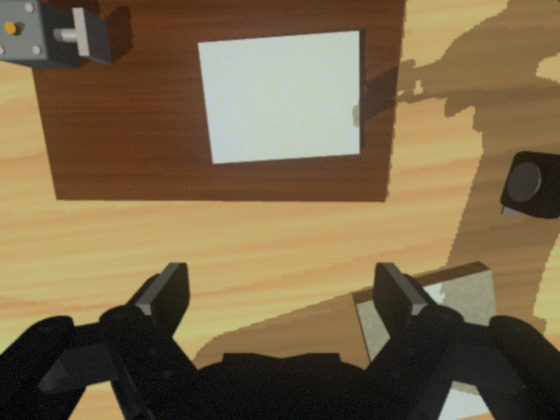

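The wrist view shows the board at corners (199,42), (358,31), (359,154) and (213,163), clear in front of the open fingers. Position agrees with the top view: centre (529,-141), −x edge at station x -82 to -71. Going down.

jog_arm(
  commands="0 0 4 0;0 0 4 0;0 0 4 0;0 0 4 0;0 0 4 0;0 0 1 0;0 0 0 0;0 0 0 0",
)

```text
time: 9.63
tcp_pos: [436.7, -128.6, 21.7]
ee_rot: [-3.141, 0.001, -0.128]
ft_force: [-0.9, -0.2, 0.4]
grip_width: 85.1
finger_force: 0.0
```

jog_arm(
  commands="0 0 0.5 0;0 0 0 0;0 0 0 0",
)

```text
time: 9.88
tcp_pos: [438.3, -129.3, 18.3]
ee_rot: [3.14, -0.004, -0.129]
ft_force: [0.9, 0.6, 0.1]
grip_width: 85.6
finger_force: 0.0
```

jog_arm(
  commands="0 0 0.4 0;0 0 0 0;0 0 0 0",
)

```text
time: 10.13
tcp_pos: [436.6, -128.6, 12.6]
ee_rot: [3.141, -0.0, -0.129]
ft_force: [0.1, 0.7, -0.8]
grip_width: 85.4
finger_force: 0.0
```

jog_arm(
  commands="0 0 0.3 0;0 0 0.3 0;0 0 0 0;0 0 0 0",
)

```text
time: 10.47
tcp_pos: [436.1, -128.3, 5.9]
ee_rot: [-3.141, 0.001, -0.129]
ft_force: [-0.2, 0.1, 0.9]
grip_width: 85.3
finger_force: 0.0
```

jog_arm(
  commands="0 0 0.2 0;0 0 0 0;0 0 0 0",
)

```text
time: 10.72
tcp_pos: [436.3, -128.5, 4.1]
ee_rot: [-3.141, 0.0, -0.129]
ft_force: [1.5, -0.8, 0.9]
grip_width: 85.4
finger_force: 0.0
```

jog_arm(
  commands="0.6 0 0 0;0.6 0 0 0;0.6 0 0 0;0.6 0 0 0;0.6 0 0 0;0.6 0 0 0;0.6 0 0 0;0.6 0 0 0;0.6 0 0 0;0.6 0 0 0;0.6 0 0 0;0.3 0 0 0;0 0 0 0;0 0 0 0",
)

```text
time: 11.88
tcp_pos: [505.6, -137.7, 4.6]
ee_rot: [3.141, -0.001, -0.129]
ft_force: [0.1, -0.2, 0.3]
grip_width: 85.4
finger_force: 0.0
```

jog_arm(
  commands="0.3 0 0 0;0.2 0 0 0;0 0 0 0;0 0 0 0",
)

```text
time: 12.22
tcp_pos: [510.0, -138.1, 4.3]
ee_rot: [3.142, -0.0, -0.129]
ft_force: [-0.5, 0.1, -0.1]
grip_width: 85.5
finger_force: 0.1
```

jog_arm(
  commands="0.2 0 0 0;0 0 0 0;0 0 0 0",
)

```text
time: 12.47
tcp_pos: [511.9, -138.3, 4.3]
ee_rot: [-3.142, -0.0, -0.129]
ft_force: [-0.8, -0.2, 0.8]
grip_width: 85.4
finger_force: 0.4
```

jog_arm(
  commands="0.2 0 0 0;0 0 0 0;0 0 0 0",
)

```text
time: 12.72
tcp_pos: [514.1, -138.6, 4.3]
ee_rot: [3.142, -0.001, -0.129]
ft_force: [-0.7, 1.1, -0.4]
grip_width: 85.4
finger_force: 0.3
```

jog_arm(
  commands="0.2 0 0 0;0 0 0 0;0 0 0 0",
)

```text
time: 12.97
tcp_pos: [515.1, -138.6, 4.1]
ee_rot: [-3.141, 0.002, -0.13]
ft_force: [-4.6, 0.9, 2.1]
grip_width: 85.8
finger_force: 2.0
```

jog_arm(
  commands="0.2 0 0 0;0 0 0 0;0 0 0 0",
)

```text
time: 13.22
tcp_pos: [515.1, -138.5, 3.8]
ee_rot: [-3.141, 0.006, -0.129]
ft_force: [-9.1, 0.5, 6.4]
grip_width: 85.2
finger_force: 4.2
```

jog_arm(
  commands="0.2 0 0 0;0 0 0 0;0 0 0 0",
)

```text
time: 13.47
tcp_pos: [515.2, -138.4, 3.4]
ee_rot: [-3.14, 0.011, -0.13]
ft_force: [-13.0, 0.3, 9.0]
grip_width: 85.3
finger_force: 6.2
```

The board is flush: it stops at station x -30 for the tool, as predicted, with force rising. Back off, lift, turn and go to the −y end.

jog_arm(
  commands="-2 0 0 0;-2 0 0 0;0 0 -4 0;0 0 -4 0;0 0 -3 0;2.7 2.8 0 0;2.7 2.8 0 0;2.7 2.9 0 0;2.7 3 0 0;0 0 0 -6.9;0 0 0 -6.9;0 0 0 -6.9;0 0 0 -6.9;0 0 0 -6.9;0 0 0 -6.9;0 0 0 -6.9;0 0 0 -6.9;0 0 0 -6.9;0 0 0 -6.9;0 0 0 -6.9",
)

```text
time: 15.13
tcp_pos: [573.6, -262.7, 114.6]
ee_rot: [3.138, 0.0, 1.202]
ft_force: [0.2, 0.0, 0.7]
grip_width: 85.4
finger_force: 0.0
```

jog_arm(
  commands="0 0 0 -6.9;0 0 0 -6.9;0 0 0 0;0 0 0 0",
  hand=0,
)

```text
time: 15.47
tcp_pos: [573.2, -262.5, 114.5]
ee_rot: [3.14, 0.001, 1.433]
ft_force: [-0.1, -0.3, 0.2]
grip_width: 42.6
finger_force: 0.0
```

Run:
```python
from h import *
s=arm.state();print(tost(s["tcp_pos"]),s["tcp_pos"],s["ee_rot"],s["time"],s["grip_width"])
im=optics.get_image("wrist"); save(im,"w4.png")
p=im["pixels"].astype(int)
w=((p.min(2)>110)&(p[...,0]-p[...,2]<45)).astype(np.uint8)
c,_=cv2.findContours(w,cv2.RETR_EXTERNAL,cv2.CHAIN_APPROX_NONE)
for k in sorted(c,key=cv2.contourArea)[-2:]:
    q=onplane(im,k.reshape(-1,2),30); r=cv2.minAreaRect(q[:,:2].astype(np.float32)); print(cv2.boundingRect(k),r,tost(cv2.boxPoints(r)).tolist())
```

```text
[[  43.3 -210.6]] [ 573.15375122 -262.50124399  114.54597774] [3.13971333e+00 6.03534917e-04 1.43339097e+00] 15.4667 42.62182816006096
(359, 0, 39, 236) ((650.3120727539062, -205.79150390625), (160.69793701171875, 16.26903533935547), 82.59921264648438) [[104.4, -224.7], [120.7, -224.7], [120.4, -64.0], [104.1, -64.0]]
(182, 0, 188, 180) ((582.830810546875, -174.1199493408203), (116.72428894042969, 121.44259643554688), 82.46554565429688) [[-19.4, -180.1], [102.1, -180.1], [102.1, -63.4], [-19.3, -63.4]]
```

View pics/w4.png

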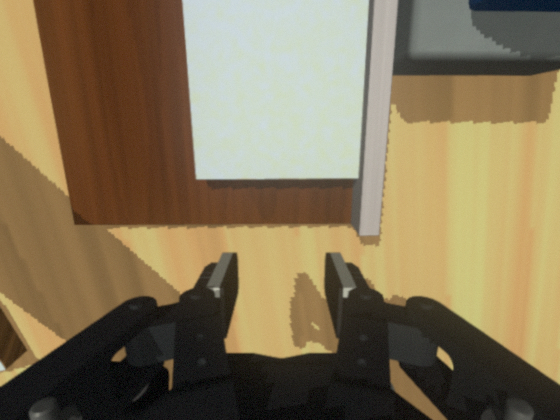

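The board's long edge lies along the fence and its near end is at station y -180 (image row 180), square. I'll go down and push it along to the stop.

jog_arm(
  commands="0 -0.2 4 -0.35;0 0 4 0;0 0 1.2 0;0 0 0 0;0 0 0 0;0 0 0.5 0;0 0 0 0;0 0 0 0",
)

```text
time: 16.18
tcp_pos: [571.9, -262.8, 19.4]
ee_rot: [3.138, 0.001, 1.442]
ft_force: [-0.2, 0.3, 0.9]
grip_width: 42.5
finger_force: 0.0
```

jog_arm(
  commands="0 0 0.3 0;0 0 0 0;0 0 0 0",
)

```text
time: 16.43
tcp_pos: [570.5, -262.0, 14.7]
ee_rot: [3.141, 0.0, 1.442]
ft_force: [0.5, 0.6, 0.7]
grip_width: 42.7
finger_force: 0.0
```

jog_arm(
  commands="0.6 0 0 0;0.6 0 0 0;0.6 0 0 0;0.6 0 0 0;0.6 0 0 0;0.6 0 0 0;0.6 0 0 0;0.6 0 0 0;0.6 0 0 0;0.6 0 0 0;0.6 0 0 0;0.6 0 0 0;0.6 0 0 0;0.6 0 0 0;0.6 0 0 0;0.6 0 0 0;0.4 0 0 0;0.3 0 0 0;0 0 0 0;0 0 0 0",
)

```text
time: 18.1
tcp_pos: [583.7, -159.4, 14.4]
ee_rot: [-3.142, -0.0, 1.443]
ft_force: [-0.0, -0.7, -0.2]
grip_width: 42.9
finger_force: 0.0
```

jog_arm(
  commands="0.2 0 0 0;0.2 0 0 0;0.2 0 0 0;0 0 0 0;0 0 0 0",
)

```text
time: 18.52
tcp_pos: [584.5, -153.7, 14.4]
ee_rot: [3.141, -0.0, 1.442]
ft_force: [-0.3, -0.8, -0.1]
grip_width: 42.4
finger_force: 0.2
```

Run:
```python
from h import *
s=arm.state();print(tost(s["tcp_pos"]),s["ft_force"],s["ee_rot"],s["time"])
```

```text
[[  40.4 -101.3]] [-0.30216436 -0.80823513 -0.08561123] [ 3.14128538e+00 -2.01078664e-04  1.44232848e+00] 18.5167
```

jog_arm(
  commands="0.2 0 0 0;0.2 0 0 0;0.2 0 0 0;0 0 0 0;0 0 0 0",
)

```text
time: 18.93
tcp_pos: [585.2, -147.5, 14.3]
ee_rot: [3.141, -0.0, 1.442]
ft_force: [-0.4, -0.1, 0.2]
grip_width: 42.6
finger_force: 0.1
```

jog_arm(
  commands="0.1 0 0 0;0 0 0 0;0.1 0 0 0;0 0 0 0;0 0 0 0",
)

```text
time: 19.35
tcp_pos: [585.4, -145.8, 14.3]
ee_rot: [3.142, -0.0, 1.442]
ft_force: [-0.3, -1.4, 1.0]
grip_width: 42.5
finger_force: 0.6
```

jog_arm(
  commands="0.1 0 0 0;0 0 0 0;0 0 0 0",
)

```text
time: 19.6
tcp_pos: [585.5, -144.8, 14.3]
ee_rot: [3.142, -0.0, 1.443]
ft_force: [-0.3, -1.6, 0.8]
grip_width: 42.8
finger_force: 0.6
```

jog_arm(
  commands="0.1 0 0 0;0 0 0 0;0 0 0 0",
)

```text
time: 19.85
tcp_pos: [585.7, -143.8, 14.3]
ee_rot: [3.142, -0.0, 1.442]
ft_force: [-0.5, -1.2, 0.4]
grip_width: 42.7
finger_force: 0.6
```

jog_arm(
  commands="0.1 0 0 0;0 0 0 0;0 0 0 0",
)

```text
time: 20.1
tcp_pos: [585.8, -142.8, 14.3]
ee_rot: [3.142, -0.0, 1.442]
ft_force: [0.2, -1.2, 0.6]
grip_width: 43.1
finger_force: 0.6
```

jog_arm(
  commands="0.1 0 0 0;0 0 0 0;0 0 0 0",
)

```text
time: 20.35
tcp_pos: [585.9, -141.8, 14.3]
ee_rot: [3.142, -0.0, 1.443]
ft_force: [-0.6, -1.5, 1.1]
grip_width: 42.6
finger_force: 0.6
```

jog_arm(
  commands="0.1 0 0 0;0 0 0 0;0 0 0 0",
)

```text
time: 20.6
tcp_pos: [586.0, -140.8, 14.3]
ee_rot: [3.142, -0.0, 1.442]
ft_force: [0.5, -1.1, 1.3]
grip_width: 42.8
finger_force: 0.6
```

jog_arm(
  commands="0.1 0 0 0;0 0 0 0;0 0 0 0",
)

```text
time: 20.85
tcp_pos: [586.2, -139.8, 14.3]
ee_rot: [3.142, -0.0, 1.442]
ft_force: [-0.3, -1.6, 1.7]
grip_width: 43.1
finger_force: 0.7
```

jog_arm(
  commands="0.1 0 0 0;0 0 0 0;0 0 0 0",
)

```text
time: 21.1
tcp_pos: [586.3, -138.9, 14.4]
ee_rot: [3.142, -0.0, 1.442]
ft_force: [0.6, -1.2, 1.7]
grip_width: 43.0
finger_force: 0.7
```

jog_arm(
  commands="0.1 0 0 0;0 0 0 0;0 0 0 0",
)

```text
time: 21.35
tcp_pos: [586.4, -138.1, 14.3]
ee_rot: [3.142, 0.0, 1.443]
ft_force: [0.1, -1.4, 1.4]
grip_width: 42.5
finger_force: 1.2
```

jog_arm(
  commands="0.1 0 0 0;0 0 0 0;0 0 0 0",
)

```text
time: 21.6
tcp_pos: [586.5, -137.5, 14.4]
ee_rot: [3.141, 0.001, 1.443]
ft_force: [-0.6, -5.4, 0.4]
grip_width: 42.8
finger_force: 2.6
```

Run:
```python
from h import *
im=optics.get_image("top"); t0=np.load("t2.npy",allow_pickle=True).item(); save(im,"t5.png")
s=arm.state();print(tost(s["tcp_pos"]),s["ft_force"],s["finger_force"],s["time"])
a=np.hstack([cv2.resize(x["pixels"][125:215,195:340,::-1],None,fx=2.7,fy=2.7,interpolation=cv2.INTER_CUBIC) for x in (t0,im)])
cv2.imwrite("pics/c5.png",a)
```

```text
[[ 40.3 -85. ]] [-2.32381953 -5.01624945  0.51580608] 2.592996284365654 21.65
```

View pics/c5.png

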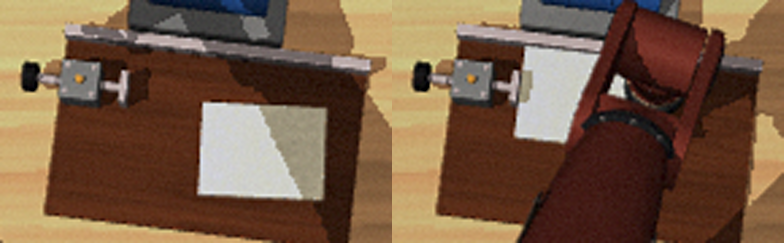

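Force is 5 N at the stop and the knob hasn't moved, so the end has met the stop. I'll ease off slowly, withdraw and check.

jog_arm(
  commands="-0.05 0 0 0;-0.05 0 0 0;-0.05 0 0 0;-0.05 0 0 0;-0.05 0 0 0;-0.05 0 0 0;-0.1 0 0 0;-0.1 0 0 0;-0.5 0 0 0;-1.5 0 0 0;-3 0 0 0;0 0 -4 0;0 0 -4 0;0 0 -4 0;0 0 -4 0;-2 -3 -4 0;-3 -3 0 0;0 0 0 0;0 0 0 0",
)

```text
time: 23.23
tcp_pos: [520.3, -231.5, 206.1]
ee_rot: [3.14, 0.001, 1.439]
ft_force: [0.1, -0.6, -0.4]
grip_width: 42.7
finger_force: 0.0
```

Run:
```python
from h import *
s=arm.state();print(tost(s["tcp_pos"]),s["tcp_pos"],s["ee_rot"],s["time"])
im=optics.get_image("wrist"); save(im,"w6.png"); p=im["pixels"].astype(int)
w=((p.min(2)>110)&(p[...,0]-p[...,2]<45)).astype(np.uint8)
c,_=cv2.findContours(w,cv2.RETR_EXTERNAL,cv2.CHAIN_APPROX_NONE)
for k in sorted(c,key=cv2.contourArea)[-2:]:
    q=onplane(im,k.reshape(-1,2),30); r=cv2.minAreaRect(q[:,:2].astype(np.float32)); print(cv2.boundingRect(k),r,tost(cv2.boxPoints(r)).tolist())
```

```text
[[ -13.1 -186.8]] [ 520.26362583 -231.48909863  206.10488328] [3.14034617e+00 7.53740377e-04 1.43867248e+00] 23.2333
(273, 0, 135, 80) ((593.2051391601562, -94.68939208984375), (66.68766784667969, 122.29401397705078), 82.70252990722656) [[-19.7, -75.2], [102.6, -74.8], [102.3, -8.1], [-20.0, -8.5]]
(0, 199, 110, 162) ((211.08685302734375, -300.8302001953125), (165.1580352783203, 168.8907470703125), 9.149864196777344) [[-413.9, -238.7], [-365.5, -400.5], [-207.3, -353.2], [-255.7, -191.4]]
```

View pics/w6.png

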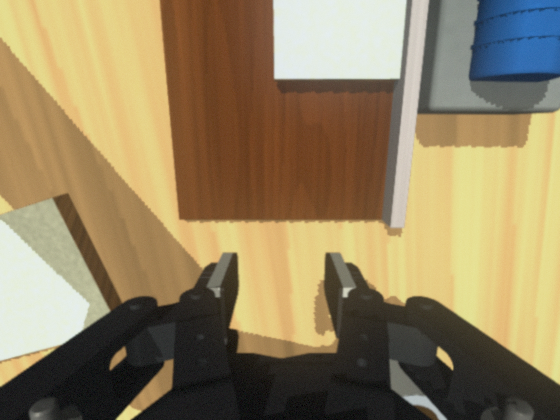

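The near edge is at row 80 and square, the right edge runs along the fence, and the end is at station y -75. There is plenty of time, so I'll do one gentle re-seat against the fence at the board's middle.

jog_arm(
  commands="3.8 -1 0 0;3.8 -1 0 0;3.8 -1 0 0;3.8 -1 0 0;3.8 -1 0 0;0 0 0 6.92;0 0 0 6.92;0 0 0 6.92;0 0 0 6.92;0 0 0 6.92;0 0 0 6.92;0 0 0 6.92;0 0 0 6.92;0 0 0 6.92;0 0 0 6.92;0 0 0 6.92;0 0 0 6.92;0 0 0 6.92;0 0 0 0;0 0 0 0",
  hand=1,
)

```text
time: 24.95
tcp_pos: [496.2, -34.0, 204.3]
ee_rot: [-3.141, 0.002, -0.124]
ft_force: [-0.3, 0.4, 0.1]
grip_width: 85.1
finger_force: 0.0
```

Run:
```python
from h import *
s=arm.state();print(tost(s["tcp_pos"]),s["tcp_pos"],s["ee_rot"],s["time"])
im=optics.get_image("wrist"); save(im,"w7.png"); p=im["pixels"].astype(int)
w=((p.min(2)>110)&(p[...,0]-p[...,2]<45)).astype(np.uint8)
c,_=cv2.findContours(w,cv2.RETR_EXTERNAL,cv2.CHAIN_APPROX_NONE)
for k in sorted(c,key=cv2.contourArea)[-2:]:
    q=onplane(im,k.reshape(-1,2),30); r=cv2.minAreaRect(q[:,:2].astype(np.float32)); print(cv2.boundingRect(k),r,tost(cv2.boxPoints(r)).tolist())
```

```text
[[-62.8   5.9]] [496.18317122 -33.95353723 204.33607346] [-3.14120580e+00  1.63823289e-03 -1.23718550e-01] 24.95
(88, 0, 454, 18) ((664.0783081054688, -86.51364135742188), (410.4583740234375, 14.193861961364746), 83.09291076660156) [[105.5, -229.6], [119.7, -229.4], [115.4, 181.0], [101.3, 180.9]]
(194, 17, 177, 137) ((599.2026977539062, -48.12330627441406), (161.63951110839844, 122.16796875), 82.73143005371094) [[-19.6, -75.8], [102.6, -75.3], [101.9, 86.4], [-20.3, 85.9]]
```

View pics/w7.png

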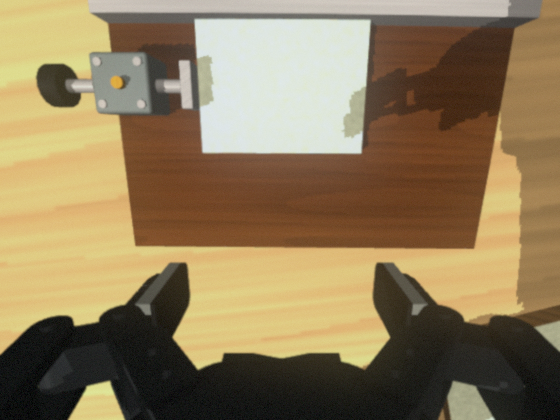

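The board lies between the stop (row 85, column 186) and the fence, and the rod is in the middle. Gentle re-seat now.

jog_arm(
  commands="-0.8 0 4 0.4;0 0 4 0;0 0 4 0;0 0 4 0;0 0 2.5 0;0 0 0.7 0;0 0 0.5 0;0 0 0 0;0 0 0 0",
)

```text
time: 25.75
tcp_pos: [490.2, -33.8, 9.9]
ee_rot: [3.141, -0.003, -0.134]
ft_force: [0.1, -0.4, 0.6]
grip_width: 85.4
finger_force: 0.0
```

jog_arm(
  commands="0.5 0 0 0;0.5 0 0 0;0.5 0 0 0;0.5 0 0 0;0.5 0 0 0;0.3 0 0 0;0.2 0 0 0;0 0 0 0;0 0 0 0",
)

```text
time: 26.5
tcp_pos: [517.8, -37.4, 8.0]
ee_rot: [-3.142, 0.001, -0.135]
ft_force: [-0.7, -0.7, 0.1]
grip_width: 85.2
finger_force: 0.0
```

Run:
```python
from h import *
s=arm.state();print(tost(s["tcp_pos"]),s["tcp_pos"],s["ft_force"],s["ee_rot"],s["time"])
```

```text
[[-40.9   5.3]] [517.83867857 -37.42926452   8.04708768] [-0.67388629 -0.67100574  0.05372172] [-3.14155729e+00  6.28934266e-04 -1.34533432e-01] 26.5
```

Tips are at about z 21, still beside the board's edge. Contact is expected in about 10 mm.

jog_arm(
  commands="0.3 0 0.2 0;0.3 0 0 0;0.2 0 0 0;0 0 0 0;0 0 0 0",
)

```text
time: 26.92
tcp_pos: [526.1, -38.6, 6.3]
ee_rot: [3.142, -0.0, -0.135]
ft_force: [-0.7, -1.0, -0.2]
grip_width: 85.6
finger_force: 0.0
```

jog_arm(
  commands="0.1 0 0 0;0.1 0 0 0;0 0 0 0;0 0 0 0",
)

```text
time: 27.25
tcp_pos: [527.8, -38.8, 6.2]
ee_rot: [-3.142, 0.0, -0.135]
ft_force: [-0.2, -0.2, 0.8]
grip_width: 85.4
finger_force: 0.2
```

jog_arm(
  commands="0.1 0 0 0;0 0 0 0;0 0 0 0",
)

```text
time: 27.5
tcp_pos: [528.5, -38.8, 6.1]
ee_rot: [-3.141, 0.001, -0.135]
ft_force: [-2.0, 1.3, 0.5]
grip_width: 85.0
finger_force: 0.9
```

jog_arm(
  commands="0.1 0 0 0;0 0 0 0;0 0 0 0",
)

```text
time: 27.75
tcp_pos: [528.5, -38.8, 6.0]
ee_rot: [-3.141, 0.003, -0.134]
ft_force: [-4.4, 1.6, 3.0]
grip_width: 85.8
finger_force: 2.6
```

jog_arm(
  commands="0.1 0 0 0;0 0 0 0;0 0 0 0",
)

```text
time: 28.0
tcp_pos: [528.5, -38.8, 5.8]
ee_rot: [-3.141, 0.006, -0.134]
ft_force: [-7.8, 0.6, 5.3]
grip_width: 85.4
finger_force: 3.5
```

Firm against the fence. Ease off, lift clear, verify and hand in.

jog_arm(
  commands="-0.1 0 0 0;-0.1 0 0 0;-0.1 0 0 0;-0.1 0 0 0;-0.2 0 0 0;-0.5 0 0 0;-2 0 0 0;-1 0 -4 0;0 0 -4 0;0 0 -4 0;0 0 -4 0;-2 0 -4 0;0 0 0 0;0 0 0 0;0 0 0 0",
)

```text
time: 29.25
tcp_pos: [471.5, -31.2, 203.4]
ee_rot: [3.142, -0.001, -0.135]
ft_force: [-0.4, 0.2, -0.2]
grip_width: 85.4
finger_force: 0.0
```

Run:
```python
from h import *
im=optics.get_image("wrist"); save(im,"w8.png"); p=im["pixels"].astype(int)
w=((p.min(2)>110)&(p[...,0]-p[...,2]<45)).astype(np.uint8)
c,_=cv2.findContours(w,cv2.RETR_EXTERNAL,cv2.CHAIN_APPROX_NONE)
for k in sorted(c,key=cv2.contourArea)[-2:]:
    q=onplane(im,k.reshape(-1,2),30); r=cv2.minAreaRect(q[:,:2].astype(np.float32)); print(cv2.boundingRect(k),r,tost(cv2.boxPoints(r)).tolist())
cv2.imwrite("pics/c8.png",cv2.resize(im["pixels"][:200,20:420,::-1],None,fx=2,fy=2))
print(arm.state()["time"])
```

```text
(60, 22, 85, 63) ((628.3527221679688, 117.3880386352539), (77.63064575195312, 53.088008880615234), 81.92547607421875) [[21.5, 134.7], [74.6, 134.1], [75.4, 211.7], [22.3, 212.3]]
(191, 0, 179, 128) ((594.4443359375, -47.753379821777344), (161.60617065429688, 110.27281951904297), 82.34906768798828) [[-18.9, -75.6], [91.3, -75.9], [91.7, 85.7], [-18.5, 86.0]]
29.3
```

View pics/c8.png

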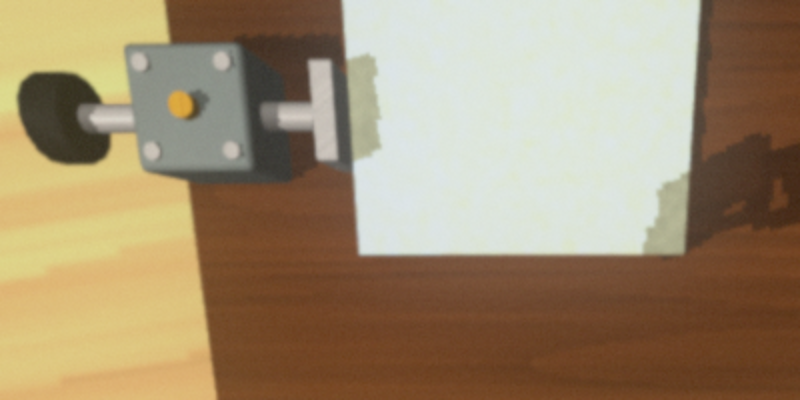

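The crop shows the board's end against the stop plate (about (350,160)), with the rod still in its middle click. The board is now square to the station. Handing in.

```bash
python3 -c "
from plant import arm
print(arm.job_done())"
```

```text
the job is handed in; nothing more can be done
None
```

I handed the job in at about 29 s: the rod is in its middle click and the board is flush to the fence with its end against the stop, and no bystander was touched; I viewed 11 pictures, one over the limit of 10.

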